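# Press the cap mat onto a deep-well plate and keep it pressed

### The job

A deep-well plate with its cap mat laid on top sits in the pulled-out carriage of the bench press. Slide the carriage fully home against its stop, then bring the press handle all the way down and keep it down, because the mat springs up again if it is let go too soon: finish while still holding the handle down. Do not start the handle before the carriage is home, keep the plate seated in its nest, and leave the other things on the bench where they are.

Things in the scene. Friction and masses are not known exactly. Their poses are not given: they have to be found in the camera images.
- press: manual cap-mat press, fixed, front turned roughly to world -y. White base 320 x 200 mm (own x -170 to +150 mm, 24 mm high), two side columns, closed white head (x -70 to +70, y -100 to +100 mm, top 202 mm above the bench). Origin: bench level under the middle of the head. Own x axis runs from its front to its back: the carriage slides in along +x; z up
- carriage (a joint): slide of the aluminium carriage along the press's x axis, metres: 0 = fully out at the front (so at the start), 0.110 = home against the rear stop. About 2 N of friction; stays where it is left
- front_plate (a point): centre of the front face of the carriage's upright front plate, 68 mm above the bench, on the press's middle plane, 189 mm in front of the nest centre (x = -0.189 of the press when home). Aluminium plate 110 mm wide along the press's y, 8 mm thick, from 32 to 80 mm above the bench. Two flat bars at 32 to 40 mm height join it to the nest; else 110 mm free behind it
- nest (a point): centre of the floor of the plate nest on the carriage, 40 mm above the bench; axes as the press's (x to the back). A 10 mm high rim holds the plate with 1.5 mm play all round
- plate: loose white deep-well plate with grey cap mat on it, 85.5 mm along its own x, 127.8 mm along its y, 45 mm high with the mat, about 250 g; origin: centre of its underside. Stands in the nest
- handle (a joint): hinge of the press handle, radians: 0 = up at rest, 0.50 = all the way down on its stop. A return spring pushes it up as soon as it is let go: pushed down at the bar it takes about 5 N at first and 14 N just before the stop. The stop is hard: leaning a few mm past it raises the push steeply
- bar (a point): centre of the round cross bar of the handle: black rubber sleeve 22 mm diameter, 170 mm long, along the press's y, between two steel arms 220 mm apart. It is 200 mm from the pivot axis. At rest it is 280 mm above the bench at x = -0.111 of the press; on the lower stop 185 mm above the bench at x = -0.140.
- pivot (a point): the handle's pivot axis on the press's middle plane: x = +0.060 of the press, 175 mm above the bench. The arm from pivot to bar points to the front, 0.55 rad above level when the joint is 0, 0.05 rad above level when it is 0.50
- platen: aluminium plate 84 x 126 x 12 mm hung on springs under the head; goes down 30 mm with the handle and presses on the cap mat over the last 5 mm or so of that. Origin: centre of its underside
- cup_a: bystander: clear sample cup with screw lid, 58 mm diameter, 66 mm high; beside the front of the press; origin at the centre of its underside
- vial_a: bystander: small clear vial with cap, 34 mm diameter, 56 mm high; beside the front of the press; origin at the centre of its underside
- cup_b: bystander: sample cup like the other one
- vial_b: bystander: vial like the other one
- tube_rack: bystander: tube rack 100 x 220 x 60 mm with tubes standing up to 99 mm; origin at the centre of its underside
- slide_box: bystander: upright carton 80 x 30 x 52 mm; origin at the centre of its underside
- marker: bystander: marker pen 130 mm long, lying
- spare_plate: bystander: empty deep-well plate 85.5 x 127.8 x 40 mm without mat; origin at the centre of its underside
Not all that is in view belongs to the job. Leave any turquoise or yellow look-alike of the plate alone.

How it is judged:
By the outcome, as a careful person would: the job done as asked, in the order asked, and still so for the second after the job is handed in, while the arm keeps its last pose, push and grip.
It also fails if it takes over 48 s, if anything falls off the work surface, if the arm or the gripper's body presses on something with over 40 N, if the wrist force passes 120 N, or if a joint passes its speed limit or range.

### The arm

A 6-joint arm with a two-finger parallel gripper is mounted at the origin on the work surface. World frame = base frame: x ahead of the robot, y to its left, z up, the work surface at z = 0. Lengths are in m, angles in degrees, forces in N, time in s.
With the tool pointing down it reaches from about 0.4 to 0.825 m from the base axis. Payload 7 kg.
Tool frame: the origin (TCP) lies between the finger pads; the fingertips stand 19 mm ahead of it and the grasp point (between the pads) is the TCP; x points along the fingers, y is the direction in which the jaws open and shut, and the axes are right-handed (so a half turn about x gives the same grasp; the last joint's range is limited). The gripper opens to 88 mm and grips with 3 to 60 N. Pads are 19 mm wide; open, the fingers measure 130 mm over their backs; the gripper's body (78 mm by 193 mm) begins 47 mm behind the grasp point.
Start: joints at [-59.124, 20.546, 0.682, 0, -70.136, -16.507], TCP at [0.167, -0.654, 0.246] pointing down, gripper open.
Joint ranges: [-176.03, 176.03], [-82.01, 121.73], [-58.28, 71.71], [-173.87, 95.51], [-174.79, -0.11], [-173.66, 173.66]. Speed limits (degrees/s): [136.94, 136.94, 172.46, 180, 180, 180].

### API

Orientations are given as [roll, pitch, yaw] about the fixed x, y, z axes, in that order (R = Rz(yaw) Ry(pitch) Rx(roll)).
In Python, from plant import r gives the robot as it stands.
- The arm moves only by the tool send_rows, never from a script. Its argument "plan" is a list of rows, each a list of 2 entries, a list of its own where there are three numbers: the shift along the tool's x, y, z scaled (see below), then the turn, a rotation vector about the tool's x, y, z scaled (see below). A call has exactly 5 rows; each row is the pose to reach, as a shift and turn from the pose measured when the call began, along the tool's axes at that moment; what a row does not reach only later rows make up. The controller multiplies each number of a shift by 0.15 m and each number of a turn by pi/4 rad. A row lasts 1/10 s, in which the tool goes at most 50 mm and 8.59 degrees, less where a joint would pass 70% of its speed; a pose out of reach is approached as far as the arm can. A call with a number of a shift or a turn outside -1 to 1 is refused whole. A call with a gripper value outside its range is refused whole. "jaw" is the opening, from -1 (shut) to 1 (fully open), so that 0 is half open, set as the call begins (left out, the last holds). The fingers move at their own pace and stop on an object; "force" is the grip in N (left out, the last holds). Time passes only in rows, so rows that repeat a pose let the fingers close, or fill a call up. It gives the time, the measured TCP pose, the force and the opening at its end, in the units of the state.
- r.get_state(): the state, without advancing time (a new reading comes with each control period).
- r.capture(name): name is "scene" or "side" or "wrist"; returns a dict with "color" (400x640x3 uint8, red, green, blue), "range_z" (400x640 float32, m along the optical axis (not along the pixel's ray), 0 where there is no reading), "mtx" (3x3 intrinsics, pixels), "k1" (the pictures are not rectified: a ray, as slopes to the right and down, at radius r is drawn at 1 + k1 r^2 times it, then the intrinsics apply), "pose" (4x4, takes a point from camera to world coordinates). Camera axes: x right, y down, z forward; pixel columns grow to the right and rows downward; lengths in m; the calibration is good to about 2 mm. A picture is of the moment at which its call begins.
- r.close_job(): hands the job in, once; it reports no verdict.
Trained networks look in a picture, given as the dict that the camera call returned (one of the last four; its "shot" number tells which), for a name from the list of things; names that differ only in an ending like _2 or _b are one class to them, and where a whole thing is asked for, a point or a joint stands for the part that bears it (a point fixed in the world has none). Each returns a list of dicts, best first, with "score" (0 to 1); they miss things now and then, are a little off and sometimes report something else, mostly with a low value. They report only what shows in the picture. A call takes as long as a camera call. They do not tell look-alikes from the thing itself.
- r.find_in(picture, target): "uv" ([column, row] in pixels, amid what is visible of it).
- r.trace(picture, target): "mask" (400x640 bool, what is visible of it) and "uv" ([column, row] in pixels, amid what is visible of it).
The state is a dict: "time_s": time; "joints": joint angles; "qd": joint speeds; "joint_torque": joint torques, N m; "tcp_pos": TCP position; "eef_rot": TCP orientation; "contact_force": force on the tool from outside, world axes, zero at the start; "moment": the same for the moment, N m; "gripper_width": finger opening in m.
Only numpy, scipy, OpenCV 4.12 (cv2) and the standard library are available. Lean on these libraries where they do the work, as an engineer would, in place of code of your own. Each camera call takes 0.05 s, during which the arm holds its last target. There are 200 camera calls.

## Working session

There is one attempt and no reset: what is moved stays moved. The work goes in short steps, Python scripts to look and compute and a tool call to move; the robot and the scene stay as the last step left them, time stands still between calls to the robot, and variables do not carry over. Pictures are saved under pics/ and viewed, about 8 in all and at most 12, crops included, and the job is handed in when it is done.

Besides the shell and the picture viewer there is one more tool, called after "Call:" by a JSON object that holds its "name" and its "arguments", one argument or row to a line. send_rows: Moves the arm, as the interface text tells. Its arguments: {"type":"object","properties":{"plan":{"type":"array"},"jaw":{"type":"number"},"force":{"type":"number"}},"required":["plan"]}

```bash
mkdir -p pics; ls; cat > h.py <<'E'
import numpy as np, cv2
from plant import r
def save(c,n): cv2.imwrite('pics/'+n,c['color'][:,:,::-1])
def pts(c,uv):
    uv=np.asarray(uv,float).reshape(-1,2);K=c['mtx']
    z=np.array([c['range_z'][int(round(v)),int(round(u))] for u,v in uv])
    d=np.array([c['k1'],0,0,0,0],float)
    n=cv2.undistortPoints(uv.reshape(-1,1,2),K,d).reshape(-1,2)
    p=np.c_[n*z[:,None],z]
    return p@c['pose'][:3,:3].T+c['pose'][:3,3], z
def mpts(c,m):
    v,u=np.nonzero(m&(c['range_z']>0)); return pts(c,np.c_[u,v])[0]
E
python3 - <<'E'
from h import *
print(r.get_state())
a=r.capture('scene');b=r.capture('side')
im=np.vstack([a['color'],b['color']])[:,:,::-1]
cv2.imwrite('pics/a.png',cv2.resize(a['color'][:,:,::-1],(800,500)));cv2.imwrite('pics/b.png',cv2.resize(b['color'][:,:,::-1],(800,500)))
for n,c in(('scene',a),('side',b)):
  print(n,c['pose'][:3,3],c['k1'])
  for t in['press','front_plate','bar','handle','nest','plate','cup_a','vial_a','tube_rack','slide_box','marker','spare_plate']:
    try:
      for d in r.trace(c,t)[:3]:
        p=mpts(c,d['mask'])
        print(t,round(d['score'],2),np.round(d['uv']),d['mask'].sum(),np.round(np.median(p,0),3),np.round(np.percentile(p,2,axis=0),3),np.round(np.percentile(p,98,axis=0),3))
    except Exception as e: print(t,e)
E
```

```text
pics
{'time_s': 0.0, 'joints': array([-5.91226405e+01,  2.05921274e+01,  6.32180701e-01, -1.93841822e-02,
       -7.01353373e+01, -1.65088911e+01]), 'qd': array([ 0.04013312,  0.06875735,  0.00874028,  0.03550422, -0.00461116,
       -0.06473501]), 'joint_torque': array([ 1.90600549e-03, -5.82723534e+01,  2.93068510e+01,  6.99744433e+00,
        7.15629256e-03, -2.54959814e-04]), 'tcp_pos': array([ 0.16738222, -0.65343552,  0.24460506]), 'eef_rot': array([ 95.68382471,  89.9029886 , 110.04569123]), 'contact_force': array([ 0.47333374, -0.28932719,  0.06445019]), 'moment': array([-0.02581165,  0.01839655, -0.07613734]), 'gripper_width': 0.08774832572912118}
scene [0.10934945 0.8873281  1.26135129] -0.03363532138053942
press 0.91 [273. 274.] 9771 [0.515 0.24  0.163] [ 0.414 -0.075  0.017] [0.636 0.353 0.288]
press 0.7 [324. 219.] 433 [ 0.465 -0.059  0.043] [ 0.438 -0.086  0.034] [0.551 0.077 0.082]
front_plate 0.72 [324. 220.] 444 [ 0.462 -0.061  0.043] [ 0.439 -0.087  0.033] [0.549 0.077 0.082]
bar 0.95 [293. 219.] 1448 [0.519 0.124 0.262] [ 0.405 -0.11   0.   ] [0.728 0.287 0.291]
ha
[... 2169 characters left out ...]
  0.009] [ 0.467 -0.339  0.07 ]
cup_a 0.79 [340. 182.] 298 [0.668 0.106 0.045] [0.645 0.093 0.   ] [0.7  0.14 0.07]
cup_a 0.58 [309. 143.] 571 [0.527 0.098 0.285] [0.412 0.08  0.188] [0.644 0.265 0.293]
vial_a 0.73 [363. 296.] 130 [ 0.561 -0.352  0.049] [ 0.55  -0.359  0.013] [ 0.576 -0.335  0.061]
tube_rack 0.82 [384. 358.] 3254 [ 0.537 -0.534  0.06 ] [ 0.462 -0.632  0.004] [ 0.623 -0.44   0.101]
tube_rack 0.65 [330. 314.] 411 [ 0.441 -0.372  0.062] [ 0.417 -0.388  0.01 ] [ 0.467 -0.34   0.07 ]
marker 0.17 [328. 315.] 440 [ 0.44  -0.371  0.062] [ 0.417 -0.388  0.008] [ 0.467 -0.338  0.07 ]
spare_plate 0.67 [412. 290.] 1294 [ 0.712 -0.37   0.039] [ 0.672 -0.425  0.003] [ 0.763 -0.303  0.046]
```

View pics/a.png

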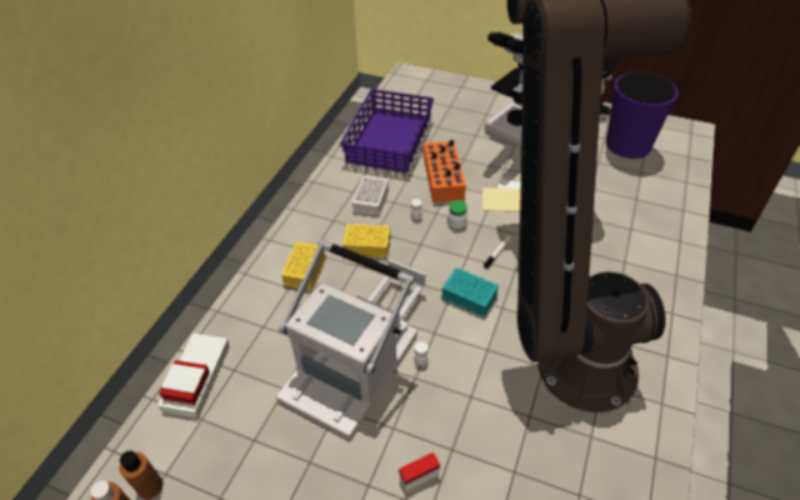

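View pics/b.png

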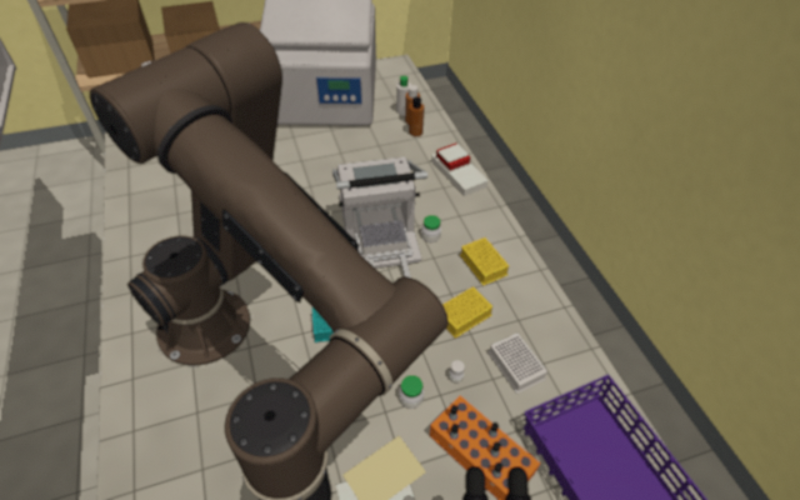

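Scene view (800 px wide): press head at about (345,315), black bar from (335,250) to (400,270), front plate at about (400,275). Teal (470,290) and yellow (367,240), (303,262) look-alikes flank the approach. The side view is partly covered by the arm, with the bar at (382,180) and the plate at (388,235).

Next I'll get the press pose from the bar and front plate.

```bash
python3 - <<'E'
from h import *
for n in('scene','side'):
  c=r.capture(n)
  d=r.trace(c,'bar')[0]
  m=cv2.dilate(d['mask'].astype(np.uint8),np.ones((3,3)))>0
  dark=c['color'].max(2)<70
  p=mpts(c,m&dark); p=p[(p[:,2]>.26)&(p[:,2]<.3)]
  if len(p)>20:
    q=p-np.median(p,0);u=np.linalg.svd(q[:,:2],full_matrices=False)[2][0];u*=np.sign(u[0])
    t=q[:,:2]@u
    print(n,'bar',len(p),np.median(p,0).round(4),'mid',(np.median(p,0)[:2]+u*(np.percentile(t,1)+np.percentile(t,99))/2).round(4),'len',np.ptp(np.percentile(t,[1,99])).round(3),'ang',np.degrees(np.arctan2(u[1],u[0])).round(2),'zmax',np.percentile(p[:,2],97).round(4))
  # head top and plate mat, whole-image points
  P=mpts(c,np.ones((400,640),bool))
  for nm,lo,hi,b in(('headtop',.195,.21,(.38,.66,.1,.36)),('front',.062,.084,(.40,.62,-.14,-.03)),('mat',.078,.092,(.42,.62,.03,.2))):
    s=P[(P[:,2]>lo)&(P[:,2]<hi)&(P[:,0]>b[0])&(P[:,0]<b[1])&(P[:,1]>b[2])&(P[:,1]<b[3])]
    if len(s)<10: print(n,nm,len(s));continue
    rc=cv2.minAreaRect(s[:,:2].astype(np.float32)*1000)
    print(n,nm,len(s),np.round(rc[0],1),np.round(rc[1],1),round(rc[2],1),'med z',np.median(s[:,2]).round(4))
  v,u_=np.nonzero(np.ones((400,640),bool))
  x0,y0=(250,180) if n=='scene' else (250,120)
  cv2.imwrite(f'pics/crop_{n}.png',cv2.resize(c['color'][y0:y0+110,x0:x0+130,::-1],None,fx=6,fy=5))
im=np.hstack([cv2.resize(cv2.imread(f'pics/crop_{n}.png'),(400,500)) for n in('scene','side')]);cv2.imwrite('pics/c.png',im)
E
```

```text
scene bar 376 [0.5125 0.1052 0.2875] mid [0.5149 0.1049] len 0.163 ang -7.33 zmax 0.2916
scene headtop 3146 [528.6 209.1] [142.  226.2] 81.9 med z 0.2029
scene front 145 [491.  -79.3] [ 14.5 107.8] 84.2 med z 0.075
scene mat 81 [474.1  99.8] [ 75.  202.4] 46.0 med z 0.0852
side bar 285 [0.5142 0.0957 0.2869] mid [0.5167 0.0954] len 0.162 ang -7.4 zmax 0.2933
side headtop 1181 [531.9 210.3] [147.1 226.1] 81.8 med z 0.2025
side front 0
side mat 660 [522.8 125.8] [146.4 192.7] 89.6 med z 0.0842
```

View pics/c.png

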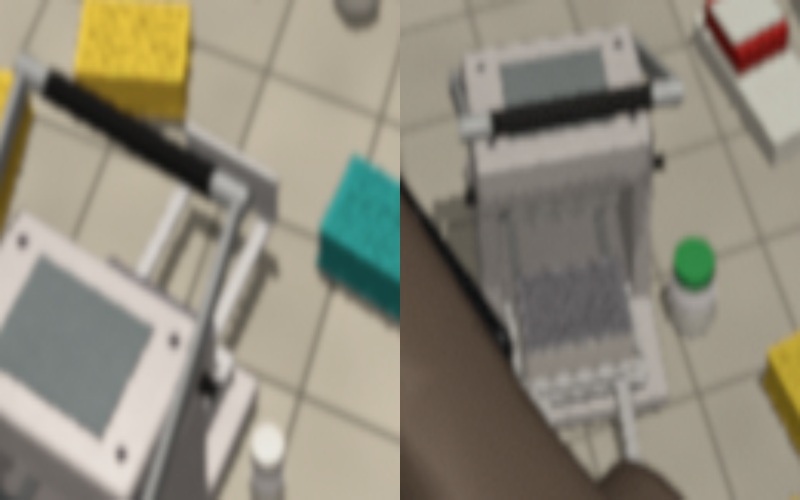

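Press pose from two sources agrees: bar gives origin (0.530, 0.210) and the head rectangle gives (0.530, 0.210), with yaw 82.6°. The front plate should be at (0.491, -0.087), and it measures about (0.491, -0.083). I'll write a move helper and start.

```bash
cat >> h.py <<'E'
from scipy.spatial.transform import Rotation as Ro
O=np.array([.530,.210,0]);a=np.radians(82.6)
PX=np.array([np.cos(a),np.sin(a),0]);PY=np.array([-np.sin(a),np.cos(a),0]);Z=np.array([0,0,1.])
def P(x,y,z): return O+PX*x+PY*y+Z*z
def Rt(tilt,s):  # tool x down, tip leaning to press +x by tilt deg; tool y = s*PY
    t=np.radians(tilt);X=np.sin(t)*PX-np.cos(t)*Z;Y=s*PY
    return np.c_[X,Y,np.cross(X,Y)]
def go(p,tilt=None):
    s=r.get_state();R=Ro.from_euler('xyz',s['eef_rot'],degrees=True).as_matrix()
    sg=np.sign(R[:,1]@PY)
    T=Rt(tilt,sg) if tilt is not None else R
    d=R.T@(np.array(p)-s['tcp_pos'])/.15; w=Ro.from_matrix(R.T@T).as_rotvec()/(np.pi/4)
    pr=s['tcp_pos']-O
    print('t',round(s['time_s'],2),'tcp',s['tcp_pos'].round(4),'press',np.round([pr@PX,pr@PY,pr[2]],4),'F',s['contact_force'].round(1),'Fpx',round(s['contact_force']@PX,1),'w',round(s['gripper_width'],3))
    print('shift',d.round(3),'turn',w.round(3),'toolXYZ',R.round(2).tolist(),'j',s['joints'].round(0))
E
python3 - <<'E'
from h import *
go(P(-.36,0,.2),10)
go([.30,-.40,.25],10)
E
```

```text
t 1.5 tcp [ 0.1675 -0.6539  0.2455] press [-0.9034  0.2483  0.2455] F [0.3 0.7 0.1] Fpx 0.7 w 0.088
shift [0.304 2.75  2.88 ] turn [-1.512 -0.195  0.132] toolXYZ [[-0.0, -0.25, 0.97], [0.0, 0.97, 0.25], [-1.0, 0.0, -0.0]] j [-59.  21.   1.   0. -70. -17.]
t 1.5 tcp [ 0.1675 -0.6539  0.2455] press [-0.9034  0.2483  0.2455] F [0.3 0.7 0.1] Fpx 0.7 w 0.088
shift [-0.03   1.42   1.276] turn [-1.512 -0.195  0.132] toolXYZ [[-0.0, -0.25, 0.97], [0.0, 0.97, 0.25], [-1.0, 0.0, -0.0]] j [-59.  21.   1.   0. -70. -17.]
```

Call:
{"name": "send_rows", "arguments": {
  "plan": [
    [[0,0.2,0.2],[-0.15,0,0]],
    [[0,0.4,0.4],[-0.3,0,0]],
    [[0,0.6,0.6],[-0.45,0,0]],
    [[0,0.8,0.8],[-0.6,0,0]],
    [[0,0.95,0.95],[-0.75,0,0]]
  ],
  "jaw": -1,
  "force": 20
}}

```text
time_s: 2.0
tcp_pos: [0.2709, -0.4786, 0.2458]
eef_rot: [-71.5, 90.0, -23.0]
contact_force: [1.3, 0.6, -0.4]
gripper_width: 0.0534
```

```bash
python3 -c "
from h import *
go(P(-.36,0,.2),10)"
```

```text
t 2.0 tcp [ 0.2709 -0.4786  0.2458] press [-0.7162  0.1682  0.2458] F [ 1.3  0.6 -0.4] Fpx 0.8 w 0.053
shift [0.306 0.406 2.595] turn [-0.757 -0.216  0.067] toolXYZ [[0.0, -0.75, 0.66], [-0.0, 0.66, 0.75], [-1.0, -0.0, 0.0]] j [-40.   9. -15.  -0. -66.  -1.]
```

Call:
{"name": "send_rows", "arguments": {
  "plan": [
    [[0,0.03,0.2],[-0.15,0,0]],
    [[0,0.06,0.4],[-0.3,0,0]],
    [[0,0.09,0.6],[-0.45,0,0]],
    [[0,0.12,0.8],[-0.6,0,0]],
    [[0,0.15,1.0],[-0.75,0,0]]
  ]
}}

```text
time_s: 2.5
tcp_pos: [0.3542, -0.3504, 0.2461]
eef_rot: [-107.3, 89.9, -24.8]
contact_force: [0.5, 0.3, 0.4]
gripper_width: 0.0131
```

```bash
python3 -c "
from h import *
go(P(-.36,0,.2),10)"
```

```text
t 2.5 tcp [ 0.3542 -0.3504  0.2461] press [-0.5783  0.1022  0.2461] F [0.5 0.3 0.4] Fpx 0.4 w 0.013
shift [ 0.308 -0.677  1.457] turn [-0.003 -0.223  0.002] toolXYZ [[0.0, -0.99, 0.13], [-0.0, 0.13, 0.99], [-1.0, -0.0, -0.0]] j [-22.   4. -21.   0. -65.  15.]
```

Call:
{"name": "send_rows", "arguments": {
  "plan": [
    [[0,-0.13,0.2],[0,-0.05,0]],
    [[0,-0.26,0.4],[0,-0.1,0]],
    [[0,-0.39,0.6],[0,-0.15,0]],
    [[0,-0.52,0.8],[0,-0.22,0]],
    [[0,-0.65,0.95],[0,-0.22,0]]
  ]
}}

```text
time_s: 3.0
tcp_pos: [0.4706, -0.2209, 0.2464]
eef_rot: [-0.5, 80.0, 81.9]
contact_force: [0.0, -1.2, 0.1]
gripper_width: 0.0006
```

```bash
python3 -c "
from h import *
go(P(-.345,0,.072),10)
a=r.capture('scene');b=r.capture('side')
im=np.hstack([cv2.resize(c['color'][y:y+200,x:x+160,::-1],(400,500)) for c,x,y in((a,240,120),(b,240,90))]);cv2.imwrite('pics/d.png',im)
c=b
d=r.trace(c,'front_plate')
for q in d[:2]:
  p=mpts(c,q['mask']);p=p[(p[:,2]>.06)&(p[:,2]<.09)]
  if len(p)>5: print(q['score'],len(p),p.mean(0).round(4),p.min(0).round(3),p.max(0).round(3))
"
```

```text
t 3.0 tcp [ 0.4706 -0.2209  0.2464] press [-0.435   0.0034  0.2464] F [ 0.  -1.2  0.1] Fpx -1.2 w 0.001
shift [ 1.249 -0.019  0.389] turn [-0.003 -0.     0.003] toolXYZ [[0.02, -0.99, 0.13], [0.17, 0.13, 0.98], [-0.98, -0.0, 0.17]] j [-11.   8. -12. -11. -70.   7.]
0.62 29 [ 0.4651 -0.0817  0.0659] [ 0.441 -0.087  0.061] [ 0.487 -0.075  0.073]
```

View pics/d.png

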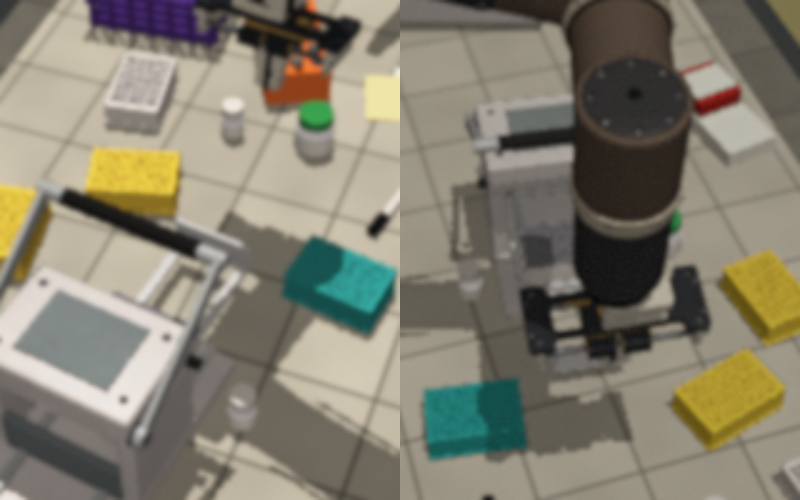

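Picture: the gripper hangs shut in front of the press (side crop about (615,330)). The front plate and both look-alikes are clear of it. Lowering.

Call:
{"name": "send_rows", "arguments": {
  "plan": [
    [[0.2,0,0.05],[0,0,0]],
    [[0.4,0,0.1],[0,0,0]],
    [[0.6,-0.02,0.15],[0,0,0]],
    [[0.8,-0.02,0.2],[0,0,0]],
    [[0.95,-0.02,0.25],[0,0,0]]
  ]
}}

```text
time_s: 3.65
tcp_pos: [0.4804, -0.1605, 0.1107]
eef_rot: [0.0, 80.1, 82.6]
contact_force: [0.6, -0.8, 0.9]
gripper_width: 0.0004
```

```bash
python3 -c "
from h import *
go(P(-.33,0,.07),10)"
```

```text
t 3.65 tcp [ 0.4804 -0.1605  0.1107] press [-0.3738  0.0015  0.1107] F [ 0.6 -0.8  0.9] Fpx -0.8 w 0.0
shift [ 0.317 -0.01   0.241] turn [-0.001 -0.003  0.   ] toolXYZ [[0.02, -0.99, 0.13], [0.17, 0.13, 0.98], [-0.99, 0.0, 0.17]] j [ -4.  14. -24. -13. -52.   4.]
```

Call:
{"name": "send_rows", "arguments": {
  "plan": [
    [[0.1,0,0.05],[0,0,0]],
    [[0.2,0,0.1],[0,0,0]],
    [[0.3,-0.01,0.15],[0,0,0]],
    [[0.32,-0.01,0.2],[0,0,0]],
    [[0.32,-0.01,0.24],[0,0,0]]
  ]
}}

```text
time_s: 4.15
tcp_pos: [0.4871, -0.1173, 0.0695]
eef_rot: [0.3, 80.1, 82.9]
contact_force: [-0.8, -0.5, -0.0]
gripper_width: 0.0004
```

```bash
python3 -c "
from h import *
go(P(-.26,0,.07),10)
go(P(-.206,0,.07),10)"
```

```text
t 4.15 tcp [ 0.4871 -0.1173  0.0695] press [-3.301e-01  3.000e-04  6.950e-02] F [-0.8 -0.5 -0. ] Fpx -0.6 w 0.0
shift [ 0.077 -0.002  0.461] turn [-0.002 -0.003 -0.001] toolXYZ [[0.02, -0.99, 0.13], [0.17, 0.13, 0.98], [-0.99, 0.0, 0.17]] j [  1.  17. -27. -14. -46.   1.]
t 4.15 tcp [ 0.4871 -0.1173  0.0695] press [-3.301e-01  3.000e-04  6.950e-02] F [-0.8 -0.5 -0. ] Fpx -0.6 w 0.0
shift [ 0.139 -0.001  0.816] turn [-0.002 -0.003 -0.001] toolXYZ [[0.02, -0.99, 0.13], [0.17, 0.13, 0.98], [-0.99, 0.0, 0.17]] j [  1.  17. -27. -14. -46.   1.]
```

Call:
{"name": "send_rows", "arguments": {
  "plan": [
    [[0.01,0,0.05],[0,0,0]],
    [[0.02,0,0.1],[0,0,0]],
    [[0.03,0,0.15],[0,0,0]],
    [[0.03,0,0.2],[0,0,0]],
    [[0.04,0,0.25],[0,0,0]]
  ]
}}

```text
time_s: 4.65
tcp_pos: [0.4922, -0.0792, 0.0704]
eef_rot: [0.2, 80.2, 82.7]
contact_force: [-0.6, -2.2, 1.4]
gripper_width: 0.0004
```

```bash
python3 -c "
from h import *
go(P(-.26,0,.07),10)
go(P(-.206,0,.07),10)"
```

```text
t 4.65 tcp [ 0.4922 -0.0792  0.0704] press [-2.917e-01  2.000e-04  7.040e-02] F [-0.6 -2.2  1.4] Fpx -2.2 w 0.0
shift [ 0.039 -0.001  0.208] turn [-0.001 -0.003 -0.   ] toolXYZ [[0.02, -0.99, 0.13], [0.17, 0.13, 0.98], [-0.99, 0.0, 0.17]] j [  6.  16. -28. -14. -45.  -3.]
t 4.65 tcp [ 0.4922 -0.0792  0.0704] press [-2.917e-01  2.000e-04  7.040e-02] F [-0.6 -2.2  1.4] Fpx -2.2 w 0.0
shift [ 0.1   -0.001  0.562] turn [-0.001 -0.003 -0.   ] toolXYZ [[0.02, -0.99, 0.13], [0.17, 0.13, 0.98], [-0.99, 0.0, 0.17]] j [  6.  16. -28. -14. -45.  -3.]
```

In contact, about 2 N, which matches the carriage friction. I'll keep pushing.

Call:
{"name": "send_rows", "arguments": {
  "plan": [
    [[0.02,0,0.09],[0,0,0]],
    [[0.03,0,0.18],[0,0,0]],
    [[0.05,0,0.27],[0,0,0]],
    [[0.07,0,0.36],[0,0,0]],
    [[0.08,0,0.43],[0,0,0]]
  ]
}}

```text
time_s: 5.15
tcp_pos: [0.5008, -0.0128, 0.0694]
eef_rot: [0.3, 80.1, 82.8]
contact_force: [-0.4, -2.6, -1.3]
gripper_width: 0.0005
```

```bash
python3 -c "
from h import *
go(P(-.195,0,.07),10)"
```

```text
t 5.15 tcp [ 0.5008 -0.0128  0.0694] press [-0.2247  0.0003  0.0694] F [-0.4 -2.6 -1.3] Fpx -2.7 w 0.001
shift [ 0.03  -0.002  0.196] turn [-0.001 -0.003 -0.001] toolXYZ [[0.02, -0.99, 0.13], [0.17, 0.13, 0.98], [-0.99, 0.0, 0.17]] j [ 13.  16. -29. -14. -43. -11.]
```

Call:
{"name": "send_rows", "arguments": {
  "plan": [
    [[0,0,0.03],[0,0,0]],
    [[0.01,0,0.06],[0,0,0]],
    [[0.01,0,0.08],[0,0,0]],
    [[0.02,0,0.1],[0,0,0]],
    [[0.02,0,0.11],[0,0,0]]
  ]
}}

```text
time_s: 5.65
tcp_pos: [0.5029, 0.0039, 0.0691]
eef_rot: [0.3, 80.2, 82.9]
contact_force: [0.9, -1.1, -1.9]
gripper_width: 0.0005
```

```bash
python3 -c "
from h import *
go(P(-.195,0,.07),10)"
```

```text
t 5.65 tcp [0.5029 0.0039 0.0691] press [-0.2079  0.0004  0.0691] F [ 0.9 -1.1 -1.9] Fpx -1.0 w 0.001
shift [ 0.009 -0.002  0.086] turn [-0.001 -0.003 -0.001] toolXYZ [[0.02, -0.99, 0.13], [0.17, 0.13, 0.98], [-0.99, 0.0, 0.17]] j [ 15.  16. -29. -13. -43. -13.]
```

Now small steps until the stop shows in the force.

Call:
{"name": "send_rows", "arguments": {
  "plan": [
    [[0,0,0.02],[0,0,0]],
    [[0,0,0.03],[0,0,0]],
    [[0,0,0.04],[0,0,0]],
    [[0,0,0.05],[0,0,0]],
    [[0,0,0.05],[0,0,0]]
  ]
}}

```text
time_s: 6.15
tcp_pos: [0.5035, 0.0101, 0.0701]
eef_rot: [0.5, 80.2, 83.1]
contact_force: [2.2, -8.6, -3.6]
gripper_width: 0.0002
```

```bash
python3 -c "
from h import *
go(P(-.195,0,.07),10)"
```

```text
t 6.15 tcp [0.5035 0.0101 0.0701] press [-0.2016  0.0006  0.0701] F [ 2.2 -8.6 -3.6] Fpx -8.2 w 0.0
shift [ 0.008 -0.004  0.043] turn [-0.001 -0.006 -0.002] toolXYZ [[0.02, -0.99, 0.13], [0.17, 0.13, 0.98], [-0.99, 0.0, 0.17]] j [ 16.  15. -29. -13. -43. -14.]
```

Call:
{"name": "send_rows", "arguments": {
  "plan": [
    [[0,0,0.02],[0,0,0]],
    [[0,0,0.03],[0,0,0]],
    [[0,0,0.03],[0,0,0]],
    [[0,0,0.03],[0,0,0]],
    [[0,0,0.03],[0,0,0]]
  ]
}}

```text
time_s: 6.65
tcp_pos: [0.5035, 0.0106, 0.0703]
eef_rot: [0.9, 80.6, 83.5]
contact_force: [3.9, -24.9, -6.3]
gripper_width: 0.0009
```

```bash
python3 -c "
from h import *
go(P(-.26,0,.07),10)
for n in ('scene','side'):
  c=r.capture(n)
  for t in('front_plate','plate','bar'):
   for q in r.trace(c,t)[:2]:
    p=mpts(c,q['mask'])-O;p=np.c_[p@PX,p@PY,p[:,2]]
    print(n,t,round(q['score'],2),len(p),np.median(p,0).round(3),np.percentile(p,3,axis=0).round(3),np.percentile(p,97,axis=0).round(3))
  cv2.imwrite(f'pics/e_{n}.png',c['color'][:,:,::-1])
im=np.hstack([cv2.resize(cv2.imread(f'pics/e_{n}.png')[y:y+150,x:x+120],(400,500)) for n,x,y in(('scene',250,170),('side',250,110))]);cv2.imwrite('pics/e.png',im)
"
```

```text
t 6.65 tcp [0.5035 0.0106 0.0703] press [-0.2012  0.0006  0.0703] F [  3.9 -24.9  -6.3] Fpx -24.2 w 0.001
shift [-0.063 -0.004 -0.387] turn [-0.001 -0.012 -0.003] toolXYZ [[0.02, -0.99, 0.13], [0.16, 0.13, 0.98], [-0.99, 0.0, 0.16]] j [ 16.  15. -29. -13. -43. -15.]
scene front_plate 0.79 260 [-0.182 -0.003  0.06 ] [-0.186 -0.048  0.036] [-0.168  0.052  0.081]
scene plate 0.6 294 [0.037 0.001 0.075] [ 0.032 -0.054  0.051] [0.054 0.055 0.089]
scene bar 0.6 1297 [-0.076  0.039  0.261] [-0.116 -0.113  0.176] [0.065 0.115 0.29 ]
scene bar 0.53 301 [-0.56   0.022  0.043] [-0.592 -0.006  0.004] [-0.547  0.043  0.068]
side front_plate 0.79 106 [-0.181  0.038  0.042] [-0.234 -0.052  0.034] [-0.045  0.063  0.11 ]
side plate 0.93 985 [-0.224 -0.269  0.042] [-0.277 -0.325  0.001] [-0.151 -0.224  0.049]
side plate 0.88 1113 [-0.356  0.159  0.043] [-0.382  0.101  0.004] [-0.304  0.217  0.049]
side bar 0.68 245 [-0.114  0.056  0.286] [-0.122 -0.112  0.242] [-0.031  0.111  0.292]
```

View pics/e.png

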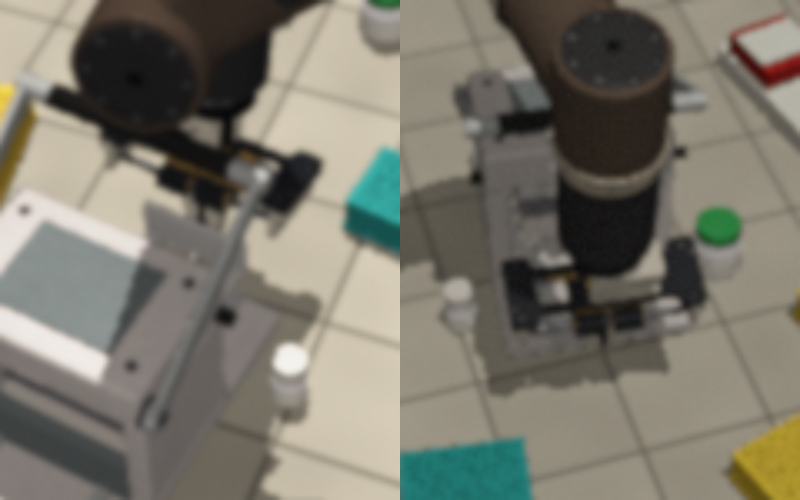

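At home: pushing 24 N no longer moves the TCP (x = -0.201). The front plate's back face is at -0.181, as expected, and the bar is still up. Backing off, then rising.

Call:
{"name": "send_rows", "arguments": {
  "plan": [
    [[-0.01,0,-0.07],[0,0,0]],
    [[-0.02,0,-0.15],[0,0,0]],
    [[-0.04,0,-0.25],[0,0,0]],
    [[-0.06,0,-0.37],[0,0,0]],
    [[-0.08,0,-0.5],[0,0,0]]
  ]
}}

```text
time_s: 7.55
tcp_pos: [0.494, -0.0651, 0.0701]
eef_rot: [0.5, 80.5, 83.1]
contact_force: [0.3, -1.0, 0.1]
gripper_width: 0.0008
```

```bash
python3 -c "
from h import *
go(P(-.29,0,.22),0)"
```

```text
t 7.55 tcp [ 0.494  -0.0651  0.0701] press [-0.2775  0.0003  0.0701] F [ 0.3 -1.   0.1] Fpx -1.0 w 0.001
shift [-0.999 -0.     0.082] turn [ 0.     0.211 -0.002] toolXYZ [[0.02, -0.99, 0.13], [0.16, 0.13, 0.98], [-0.99, 0.0, 0.16]] j [  8.  16. -28. -13. -44.  -6.]
```

Call:
{"name": "send_rows", "arguments": {
  "plan": [
    [[-0.2,0,0.01],[0,0,0]],
    [[-0.4,0,0.02],[0,0.05,0]],
    [[-0.6,0,0.04],[0,0.1,0]],
    [[-0.8,0,0.06],[0,0.15,0]],
    [[-0.99,0,0.08],[0,0.2,0]]
  ]
}}

```text
time_s: 8.05
tcp_pos: [0.4926, -0.0778, 0.2205]
eef_rot: [0.4, 89.5, 83.0]
contact_force: [0.5, -0.1, 0.6]
gripper_width: 0.0003
```

```bash
python3 -c "
from h import *
go(P(-.27,0,.345),0)"
```

```text
t 8.05 tcp [ 0.4926 -0.0778  0.2205] press [-0.2902  0.      0.2205] F [ 0.5 -0.1  0.6] Fpx -0.0 w 0.0
shift [-0.829 -0.     0.142] turn [-0.    0.01 -0.  ] toolXYZ [[0.0, -0.99, 0.13], [0.01, 0.13, 0.99], [-1.0, 0.0, 0.01]] j [ 13.   5. -23.  -0. -62. -20.]
```

Call:
{"name": "send_rows", "arguments": {
  "plan": [
    [[-0.2,0,0],[0,0,0]],
    [[-0.4,0,0.02],[0,0,0]],
    [[-0.6,0,0.05],[0,0,0]],
    [[-0.8,0,0.1],[0,0,0]],
    [[-0.83,0,0.14],[0,0,0]]
  ]
}}

```text
time_s: 8.55
tcp_pos: [0.4966, -0.0577, 0.3494]
eef_rot: [-32.1, 89.3, 50.5]
contact_force: [0.1, 0.1, 0.1]
gripper_width: 0.0001
```

```bash
python3 - <<'E'
from h import *
go(P(-.12,0,.345),0)
c=r.capture('side'); d=r.trace(c,'bar')[0]
p=mpts(c,d['mask']&(c['color'].max(2)<70))-O;p=np.c_[p@PX,p@PY,p[:,2]]
p=p[(p[:,2]>.25)&(p[:,2]<.3)];print(len(p),np.median(p,0),np.percentile(p,[2,98],axis=0).round(3))
for t in('plate','nest'):
 for q in r.trace(c,t)[:3]:
  p=mpts(c,q['mask'])-O;p=np.c_[p@PX,p@PY,p[:,2]]
  print(t,round(q['score'],2),len(p),np.median(p,0).round(3),np.percentile(p,3,axis=0).round(3),np.percentile(p,97,axis=0).round(3))
E
```

```text
t 8.55 tcp [ 0.4966 -0.0577  0.3494] press [-0.2698 -0.0013  0.3494] F [0.1 0.1 0.1] Fpx 0.1 w 0.0
shift [0.039 0.009 0.998] turn [0.    0.013 0.008] toolXYZ [[0.01, -0.99, 0.13], [0.01, 0.13, 0.99], [-1.0, -0.01, 0.01]] j [ 16.   0. -11.  -0. -78. -23.]
9 [-0.0751829   0.10717414  0.27274985] [[-0.117  0.083  0.261]
 [-0.056  0.111  0.287]]
plate 0.92 945 [-0.226 -0.269  0.042] [-0.277 -0.322  0.004] [-0.155 -0.225  0.05 ]
plate 0.81 1116 [-0.357  0.158  0.043] [-0.383  0.101  0.005] [-0.303  0.216  0.049]
plate 0.72 426 [-0.037  0.009  0.076] [-0.045 -0.058  0.046] [-0.006  0.061  0.089]
nest 0.62 458 [-0.587  0.013  0.061] [-0.604 -0.014  0.   ] [-0.546  0.038  0.07 ]
nest 0.61 688 [-0.115  0.007  0.047] [-0.189 -0.064  0.034] [-0.003  0.069  0.082]
```

The plate reads seated and home (front edge -0.045, nominal -0.043; front plate at -0.189). Moving above the bar.

Call:
{"name": "send_rows", "arguments": {
  "plan": [
    [[0,0,0.2],[0,0,0]],
    [[0,0,0.45],[0,0,0]],
    [[0,0,0.7],[0,0,0]],
    [[0,0,0.9],[0,0.01,0.01]],
    [[0.03,0.01,1.0],[0,0.01,0.01]]
  ]
}}

```text
time_s: 9.25
tcp_pos: [0.5126, 0.0929, 0.3396]
eef_rot: [91.7, 89.4, 174.4]
contact_force: [0.4, -0.2, -0.2]
gripper_width: 0.0006
```

```bash
python3 - <<'E'
from h import *
go(P(-.113,0,.313),0)
cs=[r.capture(n) for n in('scene','side')]
cv2.imwrite('pics/f.png',np.hstack([cv2.resize(c['color'][y:y+150,x:x+120,::-1],(400,500)) for c,x,y in((cs[0],240,130),(cs[1],250,80))]))
E
```

```text
t 9.25 tcp [0.5126 0.0929 0.3396] press [-0.1184  0.0022  0.3396] F [ 0.4 -0.2 -0.2] Fpx -0.2 w 0.001
shift [ 0.177 -0.017  0.036] turn [ 0.002 -0.    -0.014] toolXYZ [[-0.01, -0.99, 0.13], [0.0, 0.13, 0.99], [-1.0, 0.01, -0.0]] j [ 32.   3.  -9.  -0. -78. -39.]
```

View pics/f.png

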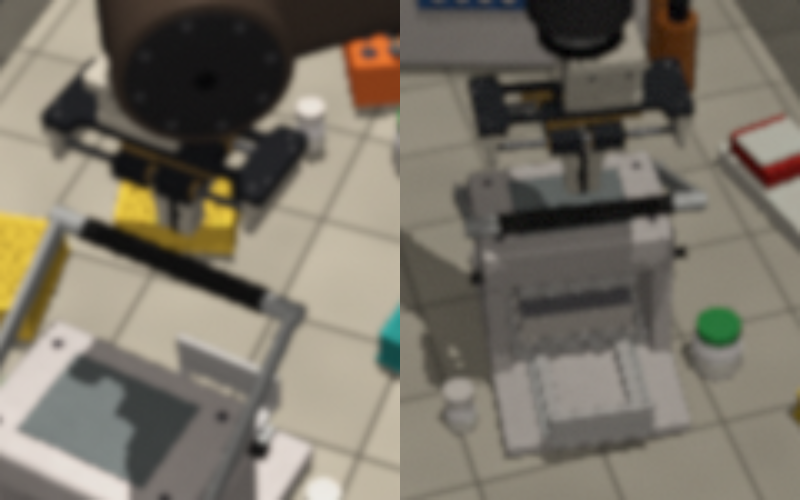

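Fingertips are just above the middle of the bar (side crop about (585,185)). The carriage is in and the plate is under the head. Coming down to touch.

Call:
{"name": "send_rows", "arguments": {
  "plan": [
    [[0.04,0,0.02],[0,0,0]],
    [[0.09,-0.01,0.04],[0,0,-0.01]],
    [[0.13,-0.01,0.04],[0,0,-0.01]],
    [[0.17,-0.02,0.04],[0,0,-0.01]],
    [[0.2,-0.02,0.04],[0,0,-0.01]]
  ]
}}

```text
time_s: 9.85
tcp_pos: [0.5153, 0.0969, 0.3085]
eef_rot: [113.6, 89.7, -163.7]
contact_force: [-2.3, -5.4, 7.0]
gripper_width: 0.0006
```

```bash
python3 - <<'E'
from h import *
for th in(.425,.3,.175,.05): go(P(.06-.2*np.cos(th),0,.175+.2*np.sin(th)+.03),0)
E
```

```text
t 9.85 tcp [0.5153 0.0969 0.3085] press [-0.114   0.      0.3085] F [-2.3 -5.4  7. ] Fpx -5.7 w 0.001
shift [ 0.14  -0.001 -0.054] turn [ 0.002 -0.002 -0.006] toolXYZ [[-0.0, -0.99, 0.13], [-0.0, 0.13, 0.99], [-1.0, 0.0, -0.0]] j [ 32.   4. -12.  -0. -74. -39.]
t 9.85 tcp [0.5153 0.0969 0.3085] press [-0.114   0.      0.3085] F [-2.3 -5.4  7. ] Fpx -5.7 w 0.001
shift [ 0.296 -0.001 -0.113] turn [ 0.002 -0.002 -0.006] toolXYZ [[-0.0, -0.99, 0.13], [-0.0, 0.13, 0.99], [-1.0, 0.0, -0.0]] j [ 32.   4. -12.  -0. -74. -39.]
t 9.85 tcp [0.5153 0.0969 0.3085] press [-0.114   0.      0.3085] F [-2.3 -5.4  7. ] Fpx -5.7 w 0.001
shift [ 0.458 -0.002 -0.152] turn [ 0.002 -0.002 -0.006] toolXYZ [[-0.0, -0.99, 0.13], [-0.0, 0.13, 0.99], [-1.0, 0.0, -0.0]] j [ 32.   4. -12.  -0. -74. -39.]
t 9.85 tcp [0.5153 0.0969 0.3085] press [-0.114   0.      0.3085] F [-2.3 -5.4  7. ] Fpx -5.7 w 0.001
shift [ 0.623 -0.003 -0.17 ] turn [ 0.002 -0.002 -0.006] toolXYZ [[-0.0, -0.99, 0.13], [-0.0, 0.13, 0.99], [-1.0, 0.0, -0.0]] j [ 32.   4. -12.  -0. -74. -39.]
```

In contact. Following the arc.

Call:
{"name": "send_rows", "arguments": {
  "plan": [
    [[0.04,0,-0.02],[0,0,0]],
    [[0.08,0,-0.03],[0,0,0]],
    [[0.12,0,-0.05],[0,0,0]],
    [[0.16,0,-0.06],[0,0,0]],
    [[0.2,0,-0.08],[0,0,0]]
  ]
}}

```text
time_s: 10.35
tcp_pos: [0.5141, 0.0835, 0.2797]
eef_rot: [144.9, 89.8, -132.5]
contact_force: [-0.9, -4.8, 7.6]
gripper_width: 0.0003
```

```bash
python3 - <<'E'
from h import *
for th in(.3,.175,.05): go(P(.06-.2*np.cos(th),0,.175+.2*np.sin(th)+.03),0)
E
```

```text
t 10.35 tcp [0.5141 0.0835 0.2797] press [-0.1275 -0.0005  0.2797] F [-0.9 -4.8  7.6] Fpx -4.9 w 0.0
shift [ 0.104  0.003 -0.023] turn [ 0.002 -0.004 -0.003] toolXYZ [[-0.0, -0.99, 0.13], [-0.0, 0.13, 0.99], [-1.0, 0.0, -0.0]] j [ 31.   5. -15.   0. -70. -38.]
t 10.35 tcp [0.5141 0.0835 0.2797] press [-0.1275 -0.0005  0.2797] F [-0.9 -4.8  7.6] Fpx -4.9 w 0.0
shift [ 0.266  0.003 -0.062] turn [ 0.002 -0.004 -0.003] toolXYZ [[-0.0, -0.99, 0.13], [-0.0, 0.13, 0.99], [-1.0, 0.0, -0.0]] j [ 31.   5. -15.   0. -70. -38.]
t 10.35 tcp [0.5141 0.0835 0.2797] press [-0.1275 -0.0005  0.2797] F [-0.9 -4.8  7.6] Fpx -4.9 w 0.0
shift [ 0.432  0.002 -0.08 ] turn [ 0.002 -0.004 -0.003] toolXYZ [[-0.0, -0.99, 0.13], [-0.0, 0.13, 0.99], [-1.0, 0.0, -0.0]] j [ 31.   5. -15.   0. -70. -38.]
```

Call:
{"name": "send_rows", "arguments": {
  "plan": [
    [[0.04,0,0],[0,0,0]],
    [[0.08,0,-0.01],[0,0,0]],
    [[0.12,0,-0.02],[0,0,0]],
    [[0.17,0,-0.03],[0,0,0]],
    [[0.21,0,-0.04],[0,0,0]]
  ]
}}

```text
time_s: 10.85
tcp_pos: [0.5138, 0.0756, 0.2495]
eef_rot: [177.6, 89.7, -99.7]
contact_force: [-1.2, -6.3, 9.3]
gripper_width: 0.0005
```

```bash
python3 - <<'E'
from h import *
for th in(.175,.05): go(P(.06-.2*np.cos(th),0,.175+.2*np.sin(th)+.03),0)
E
```

```text
t 10.85 tcp [0.5138 0.0756 0.2495] press [-0.1353 -0.0012  0.2495] F [-1.2 -6.3  9.3] Fpx -6.5 w 0.0
shift [ 0.064  0.008 -0.01 ] turn [ 0.001 -0.007 -0.   ] toolXYZ [[-0.0, -0.99, 0.13], [-0.01, 0.13, 0.99], [-1.0, 0.0, -0.01]] j [ 30.   6. -18.   0. -66. -38.]
t 10.85 tcp [0.5138 0.0756 0.2495] press [-0.1353 -0.0012  0.2495] F [-1.2 -6.3  9.3] Fpx -6.5 w 0.0
shift [ 0.23   0.008 -0.028] turn [ 0.001 -0.007 -0.   ] toolXYZ [[-0.0, -0.99, 0.13], [-0.01, 0.13, 0.99], [-1.0, 0.0, -0.01]] j [ 30.   6. -18.   0. -66. -38.]
```

Call:
{"name": "send_rows", "arguments": {
  "plan": [
    [[0.04,0,-0.01],[0,0,0]],
    [[0.08,0,-0.01],[0,0,0]],
    [[0.12,0,-0.02],[0,0,0]],
    [[0.16,0,-0.03],[0,0,0]],
    [[0.18,0,-0.03],[0,0,0]]
  ]
}}

```text
time_s: 11.35
tcp_pos: [0.5135, 0.07, 0.2236]
eef_rot: [-169.3, 89.6, -86.7]
contact_force: [-3.7, -4.0, 12.4]
gripper_width: -0.0
```

```bash
python3 - <<'E'
from h import *
go(P(-.14,0,.215),0)
E
```

```text
t 11.35 tcp [0.5135 0.07   0.2236] press [-0.141  -0.0017  0.2236] F [-3.7 -4.  12.4] Fpx -4.5 w -0.0
shift [0.057 0.011 0.007] turn [ 0.001 -0.008  0.001] toolXYZ [[0.0, -0.99, 0.13], [-0.01, 0.13, 0.99], [-1.0, -0.0, -0.01]] j [ 30.   7. -21.   0. -63. -37.]
```

Call:
{"name": "send_rows", "arguments": {
  "plan": [
    [[0.02,0,0],[0,0,0]],
    [[0.04,0,0],[0,0,0]],
    [[0.06,0,0],[0,0,0]],
    [[0.07,0,0],[0,0,0]],
    [[0.08,0,0],[0,0,0]]
  ]
}}

```text
time_s: 11.85
tcp_pos: [0.5135, 0.0688, 0.2142]
eef_rot: [-160.9, 89.6, -78.2]
contact_force: [-13.3, -1.8, 30.1]
gripper_width: 0.0004
```

```bash
python3 - <<'E'
from h import *
go(P(-.14,0,.215),0)
E
```

```text
t 11.85 tcp [0.5135 0.0688 0.2142] press [-0.1422 -0.0018  0.2142] F [-13.3  -1.8  30.1] Fpx -3.5 w 0.0
shift [-0.005  0.012  0.014] turn [ 0.002 -0.009  0.003] toolXYZ [[0.0, -0.99, 0.13], [-0.01, 0.13, 0.99], [-1.0, -0.0, -0.01]] j [ 30.   7. -22.   0. -61. -37.]
```

At the stop: 30 N at TCP z = 0.214, where 0.215 was predicted. I'll hold with about the same preload and ease the sideways load.

Call:
{"name": "send_rows", "arguments": {
  "plan": [
    [[0.015,0.01,0],[0,0,0]],
    [[0.015,0.01,0],[0,0,0]],
    [[0.015,0.01,0],[0,0,0]],
    [[0.015,0.01,0],[0,0,0]],
    [[0.015,0.01,0],[0,0,0]]
  ]
}}

```text
time_s: 12.35
tcp_pos: [0.5132, 0.0688, 0.2148]
eef_rot: [-134.6, 89.5, -51.9]
contact_force: [-3.8, -1.0, 17.6]
gripper_width: 0.0004
```

```bash
python3 - <<'E'
from h import *
go(P(-.14,0,.215),0)
cs=[r.capture(n) for n in('scene','side')]
cv2.imwrite('pics/g.png',np.hstack([cv2.resize(c['color'][y:y+200,x:x+160,::-1],(400,500)) for c,x,y in((cs[0],240,120),(cs[1],240,90))]))
for n,c in zip(('scene','side'),cs):
 for t in('bar','front_plate','plate','vial_a','cup_a'):
  for q in r.trace(c,t)[:2]:
   w=mpts(c,q['mask']);p=w-O;p=np.c_[p@PX,p@PY,p[:,2]]
   print(n,t,round(q['score'],2),len(p),np.median(w,0).round(3),'P',np.median(p,0).round(3),np.percentile(p,3,axis=0).round(3),np.percentile(p,97,axis=0).round(3))
go(P(-.14,0,.215),0)
E
```

```text
t 12.35 tcp [0.5132 0.0688 0.2148] press [-0.1422 -0.0016  0.2148] F [-3.8 -1.  17.6] Fpx -1.5 w 0.0
shift [-0.002  0.01   0.015] turn [ 0.003 -0.008  0.008] toolXYZ [[0.01, -0.99, 0.13], [-0.01, 0.13, 0.99], [-1.0, -0.01, -0.01]] j [ 30.   7. -22.   1. -61. -37.]
scene bar 0.81 1189 [0.479 0.093 0.189] P [-0.121  0.033  0.189] [-0.216 -0.114  0.002] [0.066 0.115 0.197]
scene bar 0.53 186 [0.541 0.247 0.067] P [ 0.037 -0.006  0.067] [ 0.035 -0.054  0.05 ] [0.04  0.052 0.087]
scene front_plate 0.58 327 [0.505 0.03  0.061] P [-0.182  0.002  0.061] [-0.218 -0.052  0.001] [-0.173  0.051  0.081]
scene plate 0.9 1140 [ 0.321 -0.091  0.042] P [-0.325  0.168  0.042] [-0.38   0.103  0.001] [-0.299  0.223  0.049]
scene plate 0.74 931 [ 0.764 -0.022  0.041] P [-0.2   -0.262  0.041] [-0.275 -0.314  0.002] [-0.147 -0.222  0.049]
scene vial_a 0.71 9251 [0.511 0.249 0.169] P [0.038 0.021 0.169] [-0.182 -0.096  0.015] [0.141 0.11  0.206]
scene vial_a 0.53 327 [0.505 0.03  0.06 ] P [-0.182  0.002  0.06 ] [-0.205 -0.048  0.001] [-0.176  0.052  0.081]
scene cup_a 0.69 139 [ 0.432 -0.338  0.031] P [-0.5
[... 427 characters left out ...]
920 [ 0.768 -0.049  0.043] P [-0.227 -0.269  0.043] [-0.277 -0.322  0.004] [-0.157 -0.224  0.049]
side vial_a 0.66 200 [ 0.563 -0.351  0.041] P [-0.551 -0.104  0.041] [-0.56  -0.127 -0.   ] [-0.531 -0.091  0.061]
side vial_a 0.48 108 [0.378 0.112 0.046] P [-0.117  0.138  0.046] [-0.122  0.126  0.014] [-0.095  0.151  0.061]
side cup_a 0.74 314 [0.67  0.108 0.046] P [-0.084 -0.152  0.046] [-0.097 -0.185  0.   ] [-0.008 -0.128  0.07 ]
t 12.95 tcp [0.5132 0.0688 0.2147] press [-0.1422 -0.0016  0.2147] F [-4.5 -1.4 17.5] Fpx -2.0 w 0.0
shift [-0.002  0.01   0.015] turn [ 0.003 -0.008  0.008] toolXYZ [[0.01, -0.99, 0.13], [-0.01, 0.13, 0.99], [-1.0, -0.01, -0.01]] j [ 30.   7. -22.   1. -61. -37.]
```

View pics/g.png

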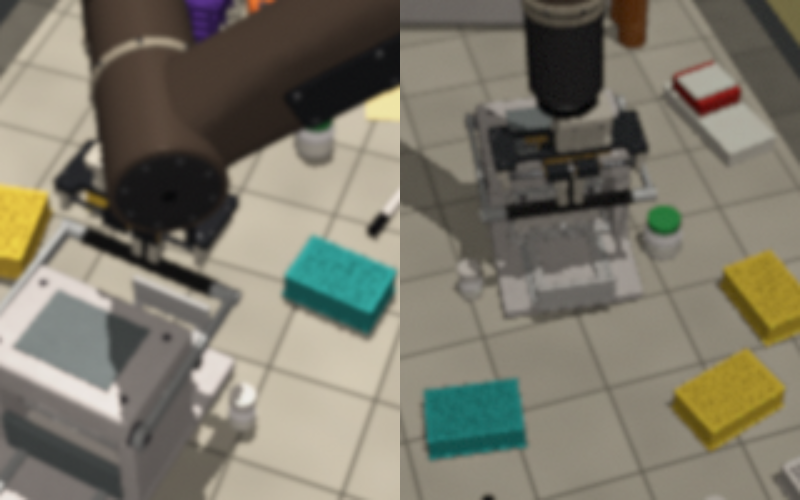

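Handle down on the stop (bar top about 0.197 m), carriage in, bystanders unmoved. The push has eased to 17.5 N, so I'll restore a firmer margin and hold.

Call:
{"name": "send_rows", "arguments": {
  "plan": [
    [[0.02,0.01,0],[0,0,0]],
    [[0.025,0.01,0],[0,0,0]],
    [[0.025,0.01,0],[0,0,0]],
    [[0.025,0.01,0],[0,0,0]],
    [[0.025,0.01,0],[0,0,0]]
  ]
}}

```text
time_s: 13.45
tcp_pos: [0.5132, 0.0687, 0.2145]
eef_rot: [-115.6, 89.3, -32.9]
contact_force: [-7.5, -0.7, 23.7]
gripper_width: 0.0004
```

```bash
python3 - <<'E'
from h import *
go(P(-.14,0,.215),0)
for i in range(10): r.capture('side')
go(P(-.14,0,.215),0)
E
```

```text
t 13.45 tcp [0.5132 0.0687 0.2145] press [-0.1423 -0.0015  0.2145] F [-7.5 -0.7 23.7] Fpx -1.6 w 0.0
shift [-0.004  0.01   0.015] turn [ 0.004 -0.007  0.014] toolXYZ [[0.01, -0.99, 0.13], [-0.01, 0.13, 0.99], [-1.0, -0.01, -0.01]] j [ 30.   7. -22.   1. -61. -37.]
t 13.95 tcp [0.5132 0.0687 0.2145] press [-0.1422 -0.0015  0.2145] F [-7.6 -0.4 23.3] Fpx -1.3 w 0.0
shift [-0.004  0.01   0.015] turn [ 0.004 -0.007  0.014] toolXYZ [[0.01, -0.99, 0.13], [-0.01, 0.13, 0.99], [-1.0, -0.01, -0.01]] j [ 30.   7. -22.   1. -61. -37.]
```

```bash
python3 - <<'E'
from h import *
print(r.close_job()); s=r.get_state(); print(s['time_s'],s['tcp_pos'],s['contact_force'])
E
```

```text
the job is handed in; nothing more can be done
None
the job is handed in; nothing more can be done
```

The carriage is home, the press handle is all the way down, and I handed the job in at about 14 s with the arm still pushing on it.

- **Carriage:** I pushed it in with the closed fingers until it stopped moving under 24 N. The front plate then measured x = -0.189 in the press frame, as it should when home. The handle was not touched before that.
- **Handle:** I pressed the bar down along its arc onto the stop. The tool ended at z = 0.2145, where 0.215 was predicted. Just before handing in, the downward push held steady at about 23.5 N. The spring needs about 14 N, and more push hardly moved the handle further.
- **Plate:** With the carriage home, before the handle was pressed, its front edge was about 2 mm from the expected place, so it reads as seated. After pressing I could only see part of it under the head, and its back edge was less clear.
- **Other things:** In the last pictures, the cups, vials and look-alike plates in view were where they started. I did not re-check the tube rack, slide box, marker and spare plate after the first pictures, but the arm never came down near them.

A sideways force of about 7 N on the fingers remained while holding.

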